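# Clamp a clevis bracket in the brazing fixture and hold the dead-man lever

### The job

Pick up the black clevis bracket and stand it on the firebrick of the blue brazing fixture, in the gap between the steel fence and the brass jaw bar, centred along the fence, and let go of it while the fixture is still open. Then press the orange paddle of the spring-return lever down until the pointer stands in the green band, so that the bracket is clamped square against the fence for brazing, never letting the pointer go into the red; finish while still holding the lever there (do not release it). Leave the flux jar, the red bin and the hammer where they are.

Things in the scene. Friction and masses are not known exactly. Their poses are not given: they have to be found in the camera images.
- bracket_mid (a point): Centre, 30 mm above the underside, of the loose black steel clevis bracket (60 mm tall, 0.2 to 0.4 kg): foot 70 x 40 x 5 mm (x, y, z); on it two upright lugs, 40 mm wide in y, outer faces 46 mm apart in x, tops rounded, joined by a copper tube. The foot sticks out 12 mm past each lug. Grip it across the outer lug faces, fingers closing along x. A half turn makes no difference.
- bracket: The same bracket: origin at the centre of its underside, same axes, z up.
- nest (a point): Middle of the open gap between fence and jaw bar, on the firebrick's top, 60 mm above the table. Axes of the fixed fixture: x along the fence, y from fence to lever, z up. Fence face at y = -32 mm, open jaw bar's face at +32 mm. The bracket goes here centred in x, its x along this x (either way round); clamped, its centre is at y = -12 mm. The fixture's place and turn vary.
- fence: Fixed upright steel stop on the firebrick, 70 mm long in the fixture's x, 12 mm thick, 30 mm tall; origin at the foot of the middle of the face that the bracket is clamped against. Axes as for the nest.
- pad: Brass jaw bar: level round bar 12 mm thick, 76 mm long in the fixture's x, centre line 20 mm above the firebrick; origin at its centre. It moves towards the fence (-y) by 60 mm per rad of lever travel. It is sprung (4 N preload, then 1 N per mm) and gives way by up to 18 mm once it bears on the bracket.
- paddle_top (a point): Middle of the top of the lever's orange paddle, 60 (fixture x) x 44 mm, 10 mm thick. It lies 170 mm out along the lever from the hinge line and 8 mm above the lever's centre line. The hinge line runs along the fixture's x, 140 mm from the nest in +y, 75 mm above the firebrick. At rest the lever rises 0.25 rad above level towards the paddle; pressed, the paddle goes down in an arc.
- handle (a joint): Spring-return lever, rad: 0 at rest (jaw open), grows as the paddle is pressed down, stop at 0.70. The jaw bar meets a bracket lying against the fence at 0.40. The black pointer above the hinge, on the sector plate on the fixture's +x side, is in the green band from 0.45 to 0.55, in the red from 0.60. 0.50 takes about 6 N on the paddle. It springs back if let go.
- jar_mid (a point): Centre of the flux jar (64 mm across, 70 mm tall): leave alone.
- bin_mid (a point): Centre of the small red bin of black lugs (80 x 80 x 45 mm, lugs up to 72 mm high): leave alone.
- hammer: Hammer lying on the bench: leave alone.
There are look-alikes about, which are no part of the job. What is meant by the bracket is not pink, and is the smaller of those in its own colour.

How it is judged (in metres and radians):
On the way:
1. the bracket stands released on the firebrick, between fence and jaw bar, with the lever still at rest (z of bracket_mid in the frame of nest between 0.026 and 0.034 m and angle between bracket's own z axis and vertical below 0.06 rad and x of bracket_mid in the frame of nest between -0.015 and 0.015 m and y of bracket_mid in the frame of nest between -0.015 and 0.014 m and value of joint handle below 0.08 rad and contact force between each of the fingers, the arm and bracket below 0.3 N and linear speed of bracket below 0.02 m/s), for 0.2 s.
At the end, for the whole second after the job is handed in: Lever held still in the green band (0.445 to 0.555 rad); jaw bar pushes the bracket with 5 to 18 N against the fence (over 3 N); bracket upright on the brick, square within 0.07 rad, centred within 15 mm along the fence, 12 +- 4 mm from the nest point towards it, untouched by the robot (z of bracket_mid in the frame of nest between 0.026 and 0.034 m and angle between bracket's own z axis and vertical below 0.06 rad and x of bracket_mid in the frame of nest between -0.015 and 0.015 m and y of bracket_mid in the frame of nest between -0.016 and -0.008 m and angle between the x axis of bracket and the x axis of nest, either way round below 0.07 rad and value of joint handle between 0.445 and 0.555 rad and contact force between pad and bracket between 5 and 18 N and contact force between fence and bracket above 3 N and contact force between each of the fingers, the arm and bracket below 0.3 N and velocity of joint handle between -0.05 and 0.05 rad/s); the arm keeps its last pose, push and grip.
It fails at once if the pointer goes into the red (lever beyond 0.61) (value of joint handle above 0.61 rad).
It fails at once if the flux jar, the bin or the hammer is moved more than 20 mm (distance of any of jar_mid, bin_mid, hammer from where it was at the start of the episode above 0.02 m).
It also fails if it takes over 54 s, if anything falls off the work surface, if the arm or the gripper's body presses on something with over 40 N, if the wrist force passes 120 N, or if a joint passes its speed limit or range.

### The arm

A 6-joint arm with a two-finger parallel gripper is mounted at the origin on the work surface. World frame = base frame: x ahead of the robot, y to its left, z up, the work surface at z = 0. Lengths are in mm, angles in rad, forces in N, time in s.
With the tool pointing down it reaches from about 350 to 975 mm from the base axis. Payload 7.1 kg.
Tool frame: the origin (TCP) lies between the finger pads; the fingertips stand 19 mm ahead of it and the grasp point (between the pads) is the TCP (ctrl.tcp_to_tips is the distance from the TCP to the fingertips, in mm); z points along the fingers, y is the line along which they close (so a half turn about z gives the same grasp; the last joint's range is limited). The gripper opens to 88 mm and grips with 3 to 60 N. Pads are 20 mm wide; open, the fingers measure 115 mm over their backs; the gripper's body (75 mm by 178 mm) begins 61 mm behind the grasp point.
Start: joints at [-1.297, 0.423, 1.63, -0, 1.089, -0.019], TCP at [180.414, -598.377, 241.675] pointing down, gripper open.
Joint ranges: [-3, 3], [-0.9, 2.11], [0.09, 2.58], [-1.31, 4.45], [0.11, 2.69], [-2.54, 2.54]. Speed limits (rad/s): [2.39, 2.39, 3.01, 3.14, 3.14, 3.14].

### API

Orientations are given as a rotation vector (axis times angle).
In Python, from workcell import status, optics, ctrl gives the robot as it stands. The module is installed in compiled form; this text tells all that it offers.
- The arm moves only by the shell command python3 -m inch 'ROWS'. ROWS is JSON, a list that holds one entry, the list of rows, each a list of 7 numbers: the shift along the tool's x, y, z in mm, then the turn, a rotation vector about the tool's x, y, z in rad, then the opening in per cent of the stroke, from 0 (shut) to 100 (fully open). A call has 1 to 20 rows; each row is the pose to reach, as a shift and turn from the pose commanded when the call began, along the tool's axes at that moment; what a row does not reach only later rows make up. A row lasts 1/10 s, in which the tool goes at most 50 mm and 8.59 degrees, less where a joint would pass 70% of its speed; a pose out of reach is approached as far as the arm can. A call with a gripper value outside its range is refused whole. The fingers move at their own pace and stop on an object; the grip force is fixed at half the most. Time passes only in rows, so rows that repeat a pose let the fingers close. It gives the time, the measured TCP pose, the force, the opening and the grip force at its end, in the units of the state.
- status.get_obs(): the state, without advancing time (a new reading comes with each control period).
- optics.get_image(name): name is "scene" or "top" or "wrist"; returns a dict with "frame" (420x560x3 uint8, red, green, blue), "fx", "fy", "cx", "cy" (pixels), "k1" (the pictures are not rectified: a ray, as slopes to the right and down, at radius r is drawn at 1 + k1 r^2 times it, then the intrinsics apply), "rvec" (rotation vector, rad) and "tvec" (3), from world to camera coordinates, as OpenCV has them; the wrist camera has in their place "hand_eye" (4x4, takes a point from camera to tool coordinates, whose origin is the TCP and whose axes are the flange's). Camera axes: x right, y down, z forward; pixel columns grow to the right and rows downward; lengths in mm; the calibration is good to about 2 mm. A picture is of the moment at which its call begins: read the wrist's pose just before it. There is no depth.
- ctrl.close_job(): hands the job in; it is judged then, once.
The state is a dict: "t": time; "qpos": joint angles; "qvel": joint speeds; "joint_torque": joint torques, N m; "ee_pos": TCP position; "orientation": TCP orientation; "ft_force": force on the tool from outside, world axes, zero at the start; "moment": the same for the moment, N m; "width": finger opening in mm; "grasp_force": force on a finger pad.
Only numpy, scipy, OpenCV 4.12 (cv2) and the standard library are available. Lean on these libraries where they do the work, as an engineer would, in place of code of your own. Each camera call takes 0.05 s, during which the arm holds its last target. There are 200 camera calls.

## Working session

There is one attempt and no reset: what is moved stays moved. The work goes in short steps, Python scripts to look and compute and a shell command to move; the robot and the scene stay as the last step left them, time stands still between calls to the robot, and variables do not carry over. Pictures are saved under pics/ and viewed, at most 10 in all, crops included, and the job is handed in when it is done.

```bash
mkdir -p pics; cat > h.py <<'E'
import numpy as np, cv2, pickle
from scipy.spatial.transform import Rotation as R
from workcell import status, optics, ctrl
def snap(n,f):
    s=status.get_obs(); d=optics.get_image(n); d['s']=s
    cv2.imwrite('pics/'+f+'.png',d['frame'][:,:,::-1]); pickle.dump(d,open('pics/'+f+'.pkl','wb')); return d
def load(f): return pickle.load(open('pics/'+f+'.pkl','rb'))
def pose(d):  # camera->world R,t
    if 'hand_eye' in d:
        H=np.array(d['hand_eye']); Rt=R.from_rotvec(d['s']['orientation']).as_matrix()
        return Rt@H[:3,:3], Rt@H[:3,3]+np.array(d['s']['ee_pos'])
    Rc=R.from_rotvec(np.ravel(d['rvec'])).as_matrix(); return Rc.T,-Rc.T@np.ravel(d['tvec'])
def rays(d,px):
    px=np.atleast_2d(np.float64(px)); K=np.array([[d['fx'],0,d['cx']],[0,d['fy'],d['cy']],[0,0,1.]])
    n=cv2.undistortPoints(px[:,None],K,np.array([d['k1'],0,0,0.]))[:,0]
    Rw,t=pose(d); return t,(Rw@np.c_[n,np.ones(len(n))].T).T
def onz(d,px,z):
    t,r=rays(d,px); return t+r*((z-t[2])/r[:,2])[:,None]
def proj(d,P):
    Rw,t=pose(d); K=np.array([[d['fx'],0,d['cx']],[0,d['fy'],d['cy']],[0,0,1.]])
    return cv2.projectPoints(np.atleast_2d(np.float64(P)),cv2.Rodrigues(Rw.T)[0],-Rw.T@t,K,np.array([d['k1'],0,0,0.]))[0][:,0]
E
python3 - <<'E'
from h import *
for n in ('scene','top'):
    d=snap(n,n+'0'); print(n,d['fx'],d['k1'],pose(d)[1])
print(status.get_obs())
E
```

```text
scene 461.15775251363624 -0.0621689029074382 [1205.68413943 -319.46451586  928.40491293]
top 513.3853700711107 -0.1202468124506979 [ 332.58984695  -91.65560506 1244.64744731]
{'t': 0.1, 'qpos': array([-1.29698966e+00,  4.23758993e-01,  1.63059498e+00,  9.98634596e-06,
        1.08858228e+00, -1.90044569e-02]), 'qvel': array([ 1.92658627e-04, -2.99918994e-04,  1.36144485e-04,  8.80561315e-04,
       -1.04315319e-03,  4.32242086e-05]), 'joint_torque': array([ 1.76496851e-04, -5.45612526e+01, -2.74323767e+01,  6.45030895e-02,
        1.88035879e-02, -4.38706616e-05]), 'ee_pos': array([ 180.30200895, -597.94370089,  240.99010165]), 'orientation': array([-3.10666487e+00, -4.58103475e-01,  2.54267175e-04]), 'ft_force': array([-0.56510686,  0.02004694, -0.40895198]), 'moment': array([-0.02035921,  0.02150415, -0.04148482]), 'grasp_force': 0.0, 'width': 87.8399065970579}
```

View pics/top0.png

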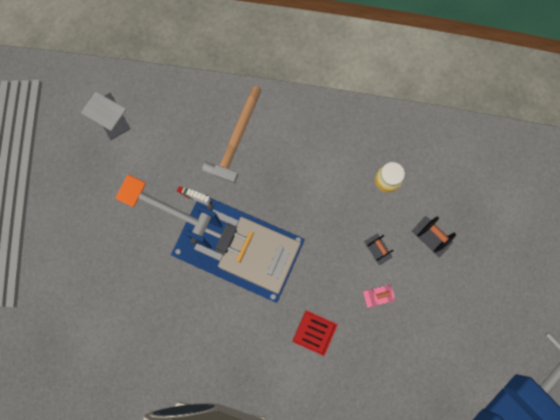

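View pics/scene0.png

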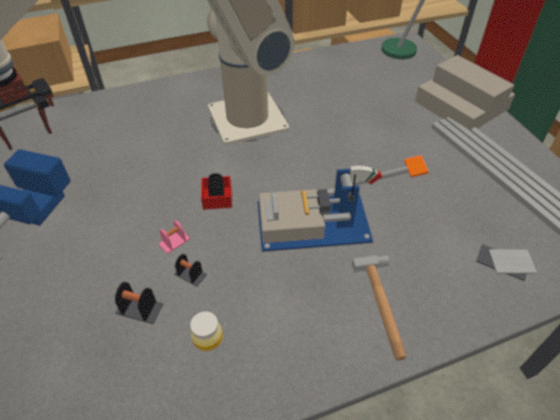

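Top view: small black bracket is at about (379,248), with a larger one at (435,235) and a pink one at (380,296). The fixture is at about (240,248), with its brick at (262,255), fence at (276,261), bar at (245,247) and paddle at (130,191). The jar is at (390,177), the bin at (315,332) and the hammer at (235,130).

```bash
python3 - <<'E'
from h import *
d=load('top0'); f=d['frame']; hsv=cv2.cvtColor(f,cv2.COLOR_RGB2HSV)
def comp(m,roi):
    x0,y0,x1,y1=roi; M=np.zeros(m.shape,np.uint8); M[y0:y1,x0:x1]=m[y0:y1,x0:x1]
    n,l,s,c=cv2.connectedComponentsWithStats(M); i=1+np.argmax(s[1:,4]); P=np.argwhere(l==i)[:,::-1].astype(np.float32)
    return P,c[i],cv2.minAreaRect(P)
# paddle, bar, brick, bracket copper tube, bracket dark
h,s,v=hsv[...,0],hsv[...,1],hsv[...,2]
def rep(name,m,roi,z):
    P,c,r=comp(m.astype(np.uint8),roi); W=onz(d,cv2.boxPoints(r),z)
    e=[np.round(W[(i+1)%4]-W[i],1)[:2] for i in (0,1)]
    print(name,len(P),np.round(c,1),'W',np.round(onz(d,c,z)[0],1),'box',np.round(W.mean(0),1),'edges',[ (np.round(np.hypot(*x),1),np.round(np.degrees(np.arctan2(x[1],x[0])),1)) for x in e])
rep('paddle',(s>180)&(v>150)&(h<15),(100,160,160,220),185)
rep('bar',(s>140)&(h>15)&(h<30)&(v>120),(225,220,265,275),84)
rep('fixtblue',(s>120)&(h>100)&(h<125),(165,180,320,310),8)
rep('brick',(s>15)&(s<110)&(h<25)&(v>110),(215,210,305,300),60)
rep('tube',(s>100)&(h<15),(360,230,398,268),45)
rep('bracket',(v<70),(360,230,398,268),20)
rep('bin',(s>150)&(v>60)&((h<8)|(h>172)),(285,300,345,360),45)
rep('jar',(s>80)&(h>15)&(h<35),(370,155,410,200),35)
im=f[205:305,160:450]; im=f[170:310,150:310]; cv2.imwrite('pics/c1.png',np.hstack([cv2.resize(im[:,:,::-1],None,fx=4,fy=4,interpolation=2)]))
E
```

```text
paddle 482 [130.3 190.4] W [551.7 259.6 185. ] box [552.1 259.6 185. ] edges [(np.float64(56.3), np.float64(-14.0)), (np.float64(42.6), np.float64(-107.2))]
bar 89 [244.4 246.8] W [484.4   4.   84. ] box [485.3   3.9  84. ] edges [(np.float64(70.9), np.float64(-14.4)), (np.float64(6.6), np.float64(-105.7))]
fixtblue 1528 [209.1 258.6] W [452.1  90.    8. ] box [450.9  47.2   8. ] edges [(np.float64(86.3), np.float64(-15.5)), (np.float64(265.9), np.float64(-107.3))]
brick 3020 [258.4 254.8] W [474.3 -29.1  60. ] box [476.4 -28.8  60. ] edges [(np.float64(131.5), np.float64(-13.3)), (np.float64(156.6), np.float64(-104.7))]
tube 86 [380.8 246.7] W [ 541.4 -311.3   45. ] box [ 541.3 -311.5   45. ] edges [(np.float64(12.1), np.float64(-49.3)), (np.float64(39.2), np.float64(-140.4))]
bracket 52 [373.5 241.1] W [ 556.5 -296.5   20. ] box [ 558.8 -299.3   20. ] edges [(np.float64(44.9), np.float64(-47.7)), (np.float64(8.7), np.float64(-139.2))]
bin 1126 [314.5 332.7] W [ 319.3 -185.3   45. ] box [ 319.6 -185.6   45. ] edges [(np.float64(77.3), np.float64(-15.3)), (np.float64(80.2), np.float64(-104.8))]
jar 190 [383.8 184.2] W [ 697.6 -301.9   35. ] box [ 701.6 -304.5   35. ] edges [(np.float64(41.9), np.float64(-28.3)), (np.float64(64.2), np.float64(-119.3))]
```

View pics/c1.png

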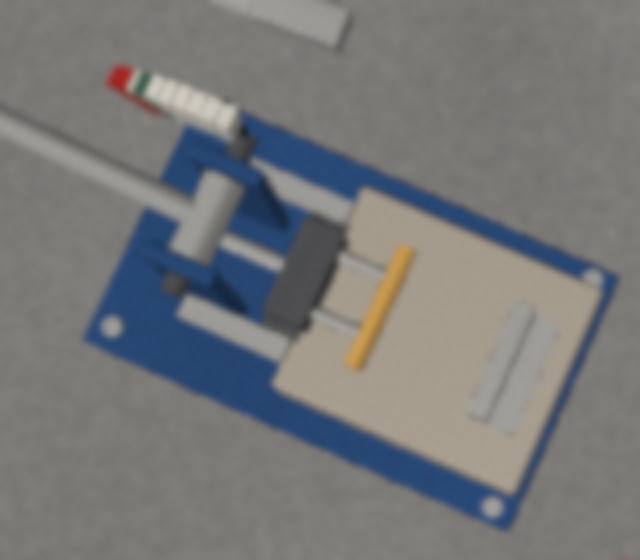

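The fixture's +x axis (sector side) is at about -14.6°. The paddle and the bar both put the nest near (476,-33), so they agree. The bracket is at about (541,-311) with its tube at 39.6°. I'll go above it.

```bash
python3 -m inch '[[[428,-170,0,0,0,-1.97,100],[428,-170,0,0,0,-1.97,100],[428,-170,0,0,0,-1.97,100],[428,-170,0,0,0,-1.97,100],[428,-170,0,0,0,-1.97,100],[428,-170,0,0,0,-1.97,100],[428,-170,0,0,0,-1.97,100],[428,-170,0,0,0,-1.97,100],[428,-170,0,0,0,-1.97,100],[428,-170,0,0,0,-1.97,100],[428,-170,0,0,0,-1.97,100],[428,-170,0,0,0,-1.97,100],[428,-170,0,0,0,-1.97,100],[428,-170,0,0,0,-1.97,100],[428,-170,0,0,0,-1.97,100],[428,-170,0,0,0,-1.97,100],[428,-170,0,0,0,-1.97,100]]]'
python3 - <<'E'
from h import *
d=snap('wrist','w1'); print(d['fx'],d['k1'],np.round(d['hand_eye'],2),d['s']['ee_pos'],d['s']['orientation'],d['s']['qpos'])
print(proj(d,[[541.4,-311.3,45]]))
E
```

```text
t: 1.8
ee_pos: [541.1, -312.1, 241.6]
orientation: [-1.339, -2.842, -0.0]
ft_force: [0.6, 0.2, -0.6]
width: 87.7
grasp_force: 0.0
298.29984311253594 0.0068955322377675715 [[  -0.     -0.96   -0.28   76.68]
 [   1.     -0.      0.     -0.61]
 [  -0.     -0.28    0.96 -143.14]
 [   0.      0.      0.      1.  ]] [ 541.05608762 -312.12714256  241.61308185] [-1.33918752e+00 -2.84175191e+00 -5.27433120e-05] [-5.42312946e-01  4.22694313e-01  1.63070134e+00  2.62426976e-05
  1.08829973e+00 -1.23234612e+00]
[[279.58338919 189.56117406]]
```

View pics/w1.png

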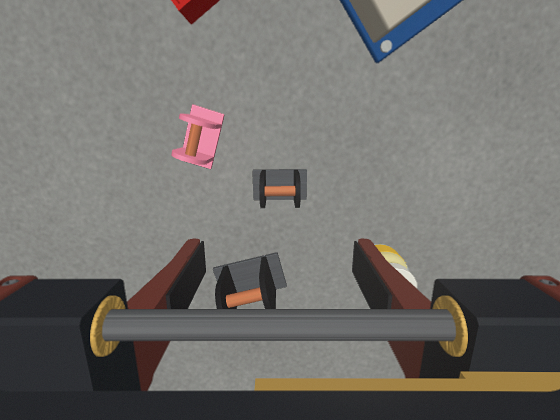

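The bracket sits centred and square in the wrist view. Its foot spans columns 253–307 from row 169 down, and the tube is at (280,190).

```bash
python3 - <<'E'
from h import *
d=load('w1'); f=d['frame']; hsv=cv2.cvtColor(f,cv2.COLOR_RGB2HSV)
m=np.zeros(f.shape[:2],np.uint8); m[160:215,240:320]=((hsv[...,2]<90))[160:215,240:320]
P=np.argwhere(m)[:,::-1]; print(P.min(0),P.max(0))
for y in range(166,212,4): 
    r=P[P[:,1]==y][:,0]; print(y,(r.min(),r.max()) if len(r) else None, end=' ')
Rt=R.from_rotvec(d['s']['orientation']).as_matrix(); e=d['s']['ee_pos']
T=lambda px,z:np.round((onz(d,px,z)-e)@Rt,1)
t=np.zeros_like(m); t[180:200,255:305]=((hsv[...,1]>110)&(hsv[...,2]>110))[180:200,255:305]
Q=np.argwhere(t)[:,::-1].astype(np.float32); r=cv2.minAreaRect(Q); print('\ntube',r,T(r[0],45))
ys=[(x,P[P[:,0]==x][:,1].min()) for x in (256,304)]; print('back edge',ys,T(ys,5))
ys=[(x,P[P[:,0]==x][:,1].max()) for x in (256,304)]; print('front edge',ys,T(ys,0))
l=P[P[:,1]==180][:,0]; print('foot sides',T([[l.min()-.5,180],[l.max()+.5,180]],5))
E
```

```text
[254 169] [306 207]
166 None 170 (np.int64(261), np.int64(306)) 174 (np.int64(260), np.int64(299)) 178 (np.int64(259), np.int64(300)) 182 (np.int64(259), np.int64(300)) 186 (np.int64(259), np.int64(300)) 190 (np.int64(259), np.int64(300)) 194 (np.int64(259), np.int64(300)) 198 (np.int64(259), np.int64(300)) 202 (np.int64(260), np.int64(299)) 206 (np.int64(260), np.int64(299)) 210 None 
tube ((279.5, 190.5), (9.0, 31.0), 90.0) [[ -0.7   0.7 196.6]]Traceback (most recent call last):
  File "<stdin>", line 11, in <module>
    return umr_minimum(a, axis, None, out, keepdims, initial, where)
ValueError: zero-size array to reduction operation minimum which has no identity
```

```bash
python3 - <<'E'
from h import *
d=load('w1'); f=d['frame']
Rt=R.from_rotvec(d['s']['orientation']).as_matrix(); e=d['s']['ee_pos']
T=lambda px,z:np.round((onz(d,px,z)-e)@Rt,1)
g=f.mean(2)
for x in (255,256,257,303,304,305): print(x,g[164:206,x].astype(int))
print(g[176,246:314].astype(int))
print(T([[255,168.5],[305,168.5],[255,200],[305,200]],5), T([[252.5,180],[307,180]],5))
E
```

```text
255 [139 140 140 138 137 102  97  91  93  93  90  87  92  93  92  93  96  93
  94  93  91  90  92  93  89  92  93  92  94  92  91  92  90  91  88  93
 108 141 140 139 140 139]
256 [139 139 138 136 134 103  95  93  91  93  90  90  90  93  92  91  94  93
  94  96  91  92  91  91  89  93  93  93  92  90  92  92  92  94  88  93
 110 145 143 141 139 138]
257 [137 138 136 137 134 104  95  93  93  92  92  91  92  91  94  91  95  93
  95  95  89  91  94  93  90  92  92  93  93  92  91  92  91  93  89  94
 113 146 143 141 138 138]
303 [134 135 136 136 131  94  87  94  96  90  94  92  90  93  94  93  94  94
  97  93  91  90  93  92  91  92  91  91  93  93  89  93  90  92  92  99
 137 136 134 134 135 136]
304 [137 138 137 134 132  96  90  96  91  93  93  91  91  91  92  92  93  93
  97  96  90  91  93  91  90  92  90  91  92  93  91  91  89  90  92  97
 136 133 131 135 137 139]
305 [140 139 137 135 131  94  88  93  94  89  92  91  90  92  93  94  94  93
  96  94  89  90  91  91  91  91  92  91  92  92  90  92  89  90  90  98
 139 133 134 139 140 141]
[140 134 128 130 135 140 101  91  90  92  90  92  92  80  47  43  44  47
  39  47  92  91  90  90  92  92  90  91  91  92  90  92  91  91  89  90
  91  92  91  90  90  91  89  92  91  93  93  78  38  41  45  47  44  41
  94  93  91  90  91  90  90 138 134 136 135 134 133 135]
[[ 18.9 -30.4 236.6]
 [ 18.9  33.4 236.6]
 [-22.6 -31.4 236.6]
 [-22.6  34.4 236.6]] [[  4.1 -34.  236.6]
 [  4.   36.3 236.6]]
```

Foot measures 70 x 41 mm, as specified. The grasp offset is (-2,+1) and the descent is 210 mm.

```bash
python3 -m inch '[[[-2,1,40,0,0,0,100],[-2,1,80,0,0,0,100],[-2,1,120,0,0,0,100],[-2,1,160,0,0,0,100],[-2,1,185,0,0,0,100],[-2,1,200,0,0,0,100],[-2,1,210,0,0,0,100],[-2,1,210,0,0,0,100],[-2,1,210,0,0,0,30],[-2,1,210,0,0,0,30],[-2,1,210,0,0,0,30],[-2,1,210,0,0,0,30],[-2,1,210,0,0,0,30],[-2,1,210,0,0,0,30],[-2,1,210,0,0,0,30],[-2,1,210,0,0,0,30]]]'
```

```text
t: 3.45
ee_pos: [543.3, -313.1, 31.9]
orientation: [1.336, 2.843, -0.0]
ft_force: [-0.7, 1.1, 4.4]
width: 45.7
grasp_force: 30.0
```

```bash
python3 -m inch '[[[0,0,-20,0,0,0,30],[0,0,-60,0,0,0,30],[0,0,-110,0,0,0,30],[0,0,-150,0,0,0,30],[30,15,-170,0,0,0.1,30],[70,34,-180,0,0,0.24,30],[110,54,-180,0,0,0.38,30],[150,74,-180,0,0,0.52,30],[190,93,-180,0,0,0.66,30],[225,110,-180,0,0,0.80,30],[250,122,-180,0,0,0.90,30],[259,127,-180,0,0,0.946,30],[259,127,-180,0,0,0.946,30],[259,127,-180,0,0,0.946,30],[259,127,-180,0,0,0.946,30]]]'
python3 - <<'E'
from h import *
d=snap('wrist','w2'); print(d['s']['ee_pos'],d['s']['orientation'],d['s']['width'],d['s']['ft_force'],d['s']['qpos'])
E
```

```text
t: 4.95
ee_pos: [475.8, -33.2, 211.5]
orientation: [-2.485, -1.923, 0.0]
ft_force: [-0.2, -0.3, -1.9]
width: 46.1
grasp_force: 30.0
[475.83661851 -33.18919364 211.498736  ] [-2.48457074e+00 -1.92259252e+00  4.03955648e-04] 46.06304499884171 [-0.20642511 -0.29506267 -1.88603695] [-9.44903754e-02  2.48854643e-01  1.97448010e+00 -1.99320543e-04
  9.18461929e-01  1.59291161e-01]
```

View pics/w2.png

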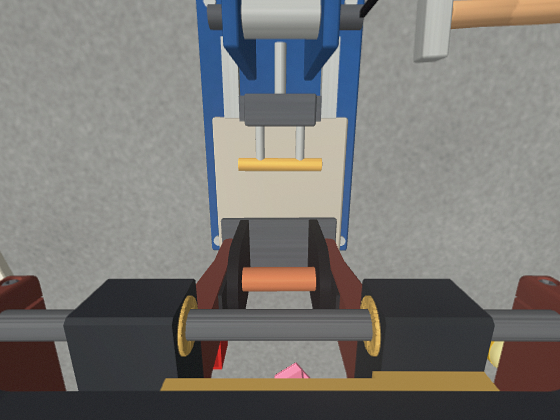

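Bar ends are at about (238,164) and (322,164), and the brick edges at columns 213–347. The held bracket is square in the grip.

```bash
python3 - <<'E'
from h import *
d=load('w2'); f=d['frame']; hsv=cv2.cvtColor(f,cv2.COLOR_RGB2HSV); h,s,v=[hsv[...,i] for i in range(3)]
Rt=R.from_rotvec(d['s']['orientation']).as_matrix(); e=d['s']['ee_pos']; print(np.degrees(np.arctan2(Rt[1,1],Rt[0,1])))
T=lambda px,z:np.round((onz(d,px,z)-e)@Rt,1)
m=((s>140)&(h>15)&(h<30)&(v>110)).astype(np.uint8); m[:145]=0;m[185:]=0;m[:,:210]=0;m[:,350:]=0
Q=np.argwhere(m)[:,::-1].astype(np.float32); vx=cv2.fitLine(Q,1,0,.01,.01).ravel(); print(vx,Q.min(0),Q.max(0)); c=vx[2:]
xs=np.array([Q[:,0].min()-.5,Q[:,0].max()+.5]); yy=c[1]+(xs-c[0])*vx[1]/vx[0]
W=T(np.c_[xs,yy],83); print('bar ends tool',W)
print('foot back corners', T([[221,218],[337,218]],211.5-27))
g=f.mean(2).astype(int); print(g[224,210:350]); print(g[205:232,280])
b=((s>15)&(s<110)&(h<25)&(v>130)); 
for y in (130,150,190,205):
    r=np.where(b[y,190:370])[0]+190; print(y,r.min(),r.max(),T([[r.min()-.5,y],[r.max()+.5,y]],60).tolist())
E
```

```text
-14.533678432225287
[1.0000000e+00 2.8124477e-08 2.8215424e+02 1.6400000e+02] [238. 158.] [321. 169.]
bar ends tool [[ 39.2 -37.4 128.5]
 [ 39.2  38.9 128.5]]
foot back corners [[ 20.7 -34.8  27. ]
 [ 20.6  34.7  27. ]]
[113 100 100 100  99 100 100  95 187 191 195 104  98 101 102 101 100 100
 101 100 102 102 100 101 101 102 103 106  87  47  47  49  45  47  49  49
  47  44  37 104 101 101 104  99 100 100 102  99 102 102 101 101 100 100
 100 101 100 100 101 100 101  99 100 100 101 101 100 101  99 101 101 101
 101 101 102 101 100 102 100 100 102 101 101  99 102 101 101 100 100 100
 101 102 101 102 102 100 101 103  88  49  49  46  46  49  47  48  51  48
  43 103 104 101 101 102 101 104 101 101 102 104 102 101 100 101 102  94
 118 186 183 176 141  94  96  99  99  98 102  84  82 150]
[184 186 187 183 185 184 185 185 185 185 185 185 155  77  88 102 100 103
 101 101 100 100  98 100 100 100 100]
130 213 346 [[68.5, -63.1, 151.5], [68.4, 64.8, 151.5]]
150 214 345 [[49.7, -63.4, 151.5], [49.6, 65.0, 151.5]]
190 207 342 [[9.9, -72.9, 151.5], [9.8, 64.5, 151.5]]
205 217 341 [[-5.8, -63.7, 151.5], [-5.9, 64.4, 151.5]]
```

Everything is within 1 mm, so I'll lower, check, and release.

```bash
python3 -m inch '[[[0,1,30,0,0,0,30],[0,1,65,0,0,0,30],[0,1,95,0,0,0,30],[0,1,108,0,0,0,30],[0,1,114,0,0,0,30],[0,1,117,0,0,0,30],[0,1,119,0,0,0,30],[0,1,119,0,0,0,30],[0,1,119,0,0,0,30]]]'
```

```text
t: 5.9
ee_pos: [477.2, -32.8, 93.5]
orientation: [2.484, 1.922, 0.002]
ft_force: [-0.7, 0.0, -2.6]
width: 46.0
grasp_force: 30.0
```

```bash
python3 -m inch '[[[0,0,0.7,0,0,0,30],[0,0,1.4,0,0,0,30],[0,0,1.4,0,0,0,30],[0,0,1.4,0,0,0,30]]]'
```

```text
t: 6.3
ee_pos: [477.0, -32.8, 91.9]
orientation: [2.484, 1.922, 0.001]
ft_force: [-0.8, 0.9, 5.9]
width: 45.9
grasp_force: 30.0
```

On the brick (8 N change). Open, dwell, then rise.

```bash
python3 -m inch '[[[0,0,0,0,0,0,50],[0,0,0,0,0,0,100],[0,0,0,0,0,0,100],[0,0,0,0,0,0,100],[0,0,0,0,0,0,100],[0,0,0,0,0,0,100],[0,0,0,0,0,0,100],[0,0,-15,0,0,0,100],[0,0,-45,0,0,0,100],[0,0,-85,0,0,0,100],[0,0,-125,0,0,0,100],[0,0,-165,0,0,0,100],[0,0,-185,0,0,0,0],[0,0,-185,0,0,0,0],[0,0,-185,0,0,0,0]]]'
python3 - <<'E'
from h import *
d=snap('wrist','w3'); print(d['s']['ee_pos'],d['s']['width'])
d=snap('scene','s3'); i=d['frame'][130:260,240:450]; cv2.imwrite('pics/c3.png',cv2.resize(i[:,:,::-1],None,fx=3.5,fy=3.5,interpolation=2))
d=snap('top','t3')
E
```

```text
t: 7.8
ee_pos: [476.3, -32.8, 275.9]
orientation: [2.485, 1.922, 0.0]
ft_force: [-0.4, -0.5, -0.6]
width: 67.6
grasp_force: 0.0
[476.34761908 -32.76092857 275.86053429] 67.59280052944115
```

View pics/w3.png

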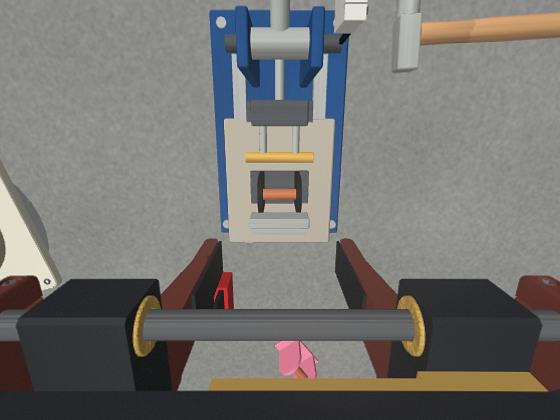

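View pics/c3.png

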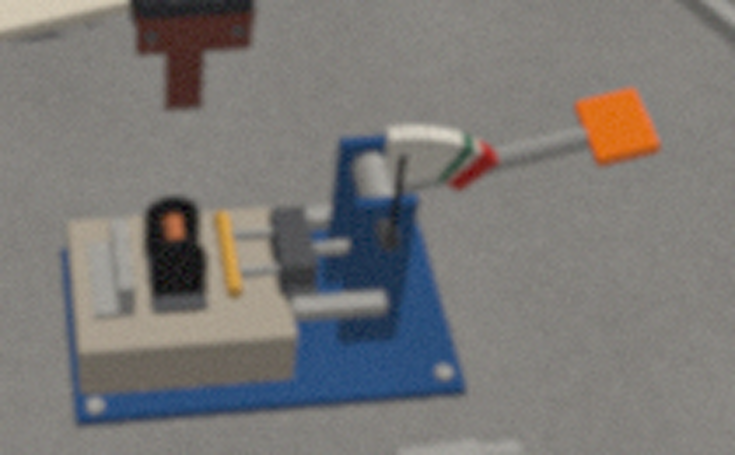

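The bracket stands upright and square between fence and bar, and the pointer is at rest. Next I'll go over the paddle with the fingers shut.

```bash
python3 -m inch '[[[40,0,0,0,0,0,0],[80,0,0,0,0,0,0],[120,0,0,0,0,0,0],[160,0,0,0,0,0,0],[200,0,0,0,0,0,0],[240,0,0,0,0,0,0],[275,0,0,0,0,0,0],[295,0,10,0,0,0,0],[303,0,25,0,0,0,0],[303,0,35,0,0,0,0],[303,0,35,0,0,0,0],[303,0,35,0,0,0,0]]]'
python3 - <<'E'
from h import *
d=snap('wrist','w4'); e=d['s']['ee_pos']; Rt=R.from_rotvec(d['s']['orientation']).as_matrix(); print(e,d['s']['width'],d['s']['ft_force'])
hsv=cv2.cvtColor(d['frame'],cv2.COLOR_RGB2HSV); m=((hsv[...,1]>200)&(hsv[...,2]>180)&(hsv[...,0]<15)).astype(np.uint8)
n,l,s,c=cv2.connectedComponentsWithStats(m); print(s[1:][s[1:,4]>100])
# predicted rest paddle corners, nest frame from measured
u=np.array([np.cos(np.radians(75.47)),np.sin(np.radians(75.47)),0]);x=np.array([u[1],-u[0],0]);z=np.array([0,0,1.])
ne=np.array([476,-33,60.])
for q in (0,):
    a=.25-q; l=u*np.cos(a)+z*np.sin(a); up=-u*np.sin(a)+z*np.cos(a); p=ne+140*u+75*z+170*l+8*up; print(p,(p-e)@Rt)
    print(proj(d,[p+i*x+j*l for i in(-30,30) for j in (-22,22)]))
E
```

```text
t: 9.15
ee_pos: [552.4, 259.0, 240.6]
orientation: [-2.486, -1.92, 0.003]
ft_force: [-0.6, 0.6, 0.8]
width: 0.4
grasp_force: 0.0
[552.3874383  259.03621735 240.59086428] 0.3606788778225691 [-0.61950908  0.56066155  0.83024992]
[]
[551.95246362 260.05329945 184.80997245] [ 0.94497795 -0.60566867 55.78056772]
[[238.06011348 256.07567584]
 [233.41214762 205.1139943 ]
 [318.27825348 255.90507175]
 [322.56540272 204.91808729]]
```

View pics/w4.png

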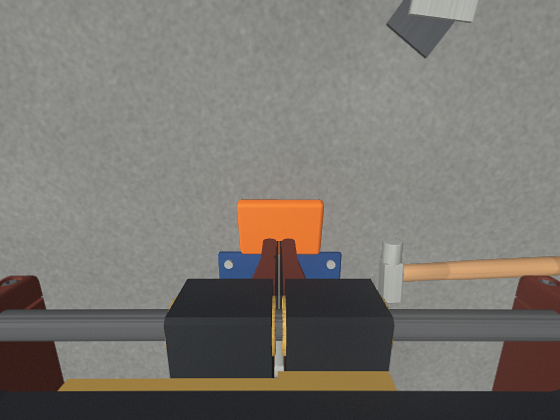

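The paddle is where predicted (top at rows 199–253, centred at column 280). I'll press along the arc, first to just short of target.

```bash
python3 -m inch '[[[5,0,15,0,0,0,0],[6,0,25,0,0,0,0],[7,0,32,0,0,0,0],[7,0,38,0,0,0,0],[8,0,44,0,0,0,0],[9,0,50,0,0,0,0],[9,0,56,0,0,0,0],[9,0,62,0,0,0,0],[9,0,68,0,0,0,0],[9,0,74,0,0,0,0],[9,0,80,0,0,0,0],[8,0,86,0,0,0,0],[8,0,92,0,0,0,0],[8,0,98,0,0,0,0],[7,0,102,0,0,0,0],[7,0,105,0,0,0,0],[6,0,107,0,0,0,0],[6,0,107,0,0,0,0],[6,0,107,0,0,0,0]]]'
python3 - <<'E'
from h import *
d=snap('scene','s5'); i=d['frame'][130:260,240:450]; cv2.imwrite('pics/c5.png',cv2.resize(i[:,:,::-1],None,fx=3.5,fy=3.5,interpolation=2))
snap('top','t5')
E
```

```text
t: 11.1
ee_pos: [554.5, 266.6, 134.6]
orientation: [-2.485, -1.922, -0.001]
ft_force: [0.5, 3.7, 4.0]
width: 0.5
grasp_force: 2.2
```

View pics/c5.png

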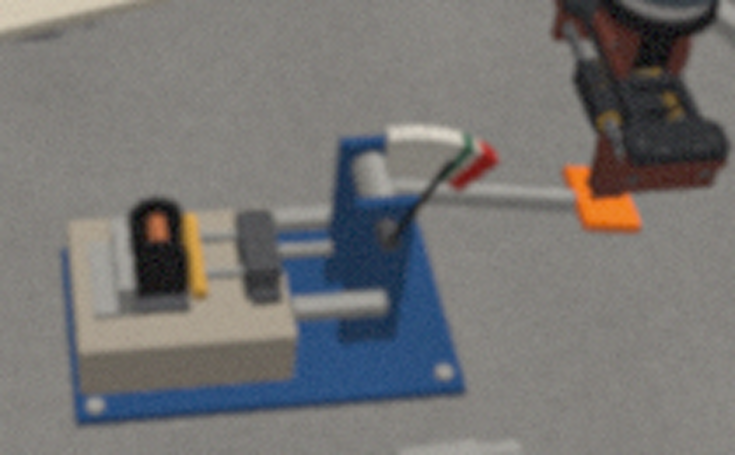

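The bracket is clamped against the fence and the pointer is at the near edge of the green. The height gives about 0.42 rad, so I need about 11 mm more.

```bash
python3 -m inch '[[[0,0,3,0,0,0,0],[-1,0,6,0,0,0,0],[-1,0,9,0,0,0,0],[-2,0,11,0,0,0,0],[-2,0,11,0,0,0,0],[-2,0,11,0,0,0,0],[-2,0,11,0,0,0,0],[-2,0,11,0,0,0,0]]]'
python3 - <<'E'
from h import *
d=snap('scene','s6'); i=d['frame'][145:255,255:435]; cv2.imwrite('pics/c6.png',cv2.resize(i[:,:,::-1],None,fx=4.4,fy=4.4,interpolation=2))
t=snap('top','t6'); f=t['frame']; hsv=cv2.cvtColor(f,cv2.COLOR_RGB2HSV); h,s,v=[hsv[...,k] for k in range(3)]
m=((s>140)&(h>15)&(h<30)&(v>120)); m[:220]=0;m[275:]=0;m[:,:225]=0;m[:,285:]=0
c=np.argwhere(m)[:,::-1].mean(0); b=onz(t,c,84)[0]-[475.7,-33,84]; u=np.array([.2509,.968,0]); print('bar y',b@u,'n',m.sum())
print(status.get_obs()['ee_pos'])
E
```

```text
t: 12.0
ee_pos: [554.0, 264.7, 123.3]
orientation: [-2.485, -1.922, -0.001]
ft_force: [0.1, 5.3, 5.1]
width: 0.6
grasp_force: 3.0
bar y 13.596729379685385 n 100
[554.01523037 264.72759254 123.28920247]
```

View pics/c6.png

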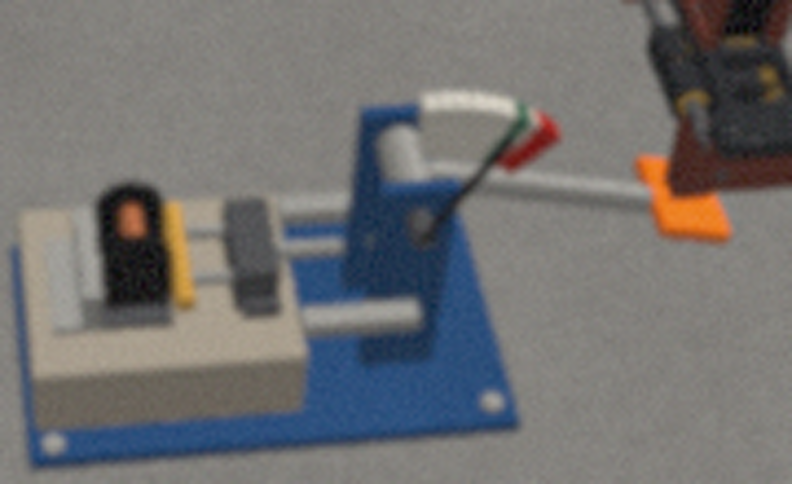

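The pointer tip is in the green band, and the height estimate is about 0.49 rad. The bracket is square against the fence, so I'll hand in.

```bash
python3 -c "
from workcell import ctrl; print(ctrl.close_job())"
```

```text
the job is handed in; nothing more can be done
None
```

I stood the bracket in the fixture, released it with the lever still at rest, and clamped it against the fence; the job is handed in with the lever held in the green at about 0.49 rad (estimated from the images and tool height), and no verdict came back.

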